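Seat the amber sample cell in the lens tint tester

ROBOT

A 6-joint arm with a two-finger parallel gripper is mounted at the origin on the work surface. World frame = base frame: x ahead of the robot, y to its left, z up, the work surface at z = 0. Lengths are in m, angles in degrees, forces in N, time in s.
With the tool pointing down it reaches from about 0.35 to 0.975 m from the base axis. Payload 17.4 kg.
Tool frame: the origin (TCP) lies midway between the tips of the shut fingers; the grasp point (between the pads) lies 19 mm behind it; z points along the fingers, x is the direction in which the jaws open and shut, and the axes are right-handed (so a half turn about z gives the same grasp; the last joint's range is limited). The gripper opens to 85 mm and grips with 20 to 120 N. Pads are 22 mm wide; open, the fingers measure 114 mm over their backs; the gripper's body (76 mm by 85 mm) begins 54 mm behind the grasp point. The pads swing forward as they close: fully open they stand 13 mm farther back than shut.
Start: joints at [64.985, 6.646, 82.598, -0, 90.757, -2.166], TCP at [0.262, 0.622, 0.231] pointing down, gripper open.
Joint ranges: [-162.19, 162.19], [-47.58, 125.68], [4.15, 143.07], [-65.23, 245.23], [0.69, 171.88], [-170.13, 170.13]. Speed limits (degrees/s): [108.29, 108.29, 127.2, 180, 180, 180].

INTERFACE

Orientations are given as a 3x3 rotation matrix whose columns are the frame's x, y, z axes.
In Python, from plant import arm gives the robot as it stands.
- The arm moves only by the tool play_rows, never from a script. Its argument "series" is text: rows parted by semicolons, each of 7 numbers parted by spaces: the turn, a rotation vector about the world's x, y, z in degrees, then the shift along the world's x, y, z in cm, then the closure, from 0 (fully open) to 1 (shut). In form: rx ry rz x y z fingers; .... A call has exactly 8 rows; each row is the pose to reach, as a shift and turn from the pose measured when the call began; what a row does not reach only later rows make up. A row lasts 1/10 s, in which the tool goes at most 50 mm and 8.59 degrees, less where a joint would pass 70% of its speed; a pose out of reach is approached as far as the arm can. A call with a gripper value outside its range is refused whole. The fingers move at their own pace and stop on an object; "newtons" is the grip in N (left out, the last holds). Time passes only in rows, so rows that repeat a pose let the fingers close, or fill a call up. It gives the time, the measured TCP pose, the force and the opening at its end, in the units of the state.
- arm.get_state(): the state, without advancing time (a new reading comes with each control period).
- arm.snapshot(name): name is "scene" or "top"; returns a dict with "image" (480x640x3 uint8, red, green, blue), "range_z" (480x640 float32, m along the optical axis (not along the pixel's ray), 0 where there is no reading), "vertical_fov" (degrees; the focal length in pixels is half the picture's height over the tangent of half this angle, whatever the lens; pixels are square), "cx", "cy" (the principal point, pixels), "origin" and "attitude" of the camera in the world. Camera axes: x right, y down, z forward; pixel columns grow to the right and rows downward; lengths in m; the calibration is good to about 2 mm. A picture is of the moment at which its call begins.
- arm.close_job(): hands the job in, once; it reports no verdict.
The state is a dict: "time_s": time; "joints": joint angles; "qvel": joint speeds; "joint_efforts": joint torques, N m; "ee_pos": TCP position; "tool_rot": TCP orientation; "force": force on the tool from outside, world axes, zero at the start; "ft_torque": the same for the moment, N m; "finger_gap": finger opening in m.
Only numpy, scipy, OpenCV 4.12 (cv2) and the standard library are available. Lean on these libraries where they do the work, as an engineer would, in place of code of your own. Each camera call takes 0.05 s, during which the arm holds its last target. There are 200 camera calls.

TASK

Take the amber sample cell from its rack, stand it in the round collar of the lens tint tester and turn it under light downward pressure until you feel its tang drop into the slot of the turning seat. Let it down fully home, then turn it gently clockwise (seen from above) until the seat meets its stop, so that the clear faces look straight along the light path between lamp and sensor, and let go. Use no more than light finger force, and leave the grey cell and the other things where they are.

Things in the scene. Friction and masses are not known exactly. Their poses are not given: they have to be found in the camera images.
- amber_cell: sample cell to set, 94 mm tall, about 90 g, amber top pad and insert; starts upright in either rack pocket at any yaw. Origin: tip of its tang (lowest point), z up. Steel tang 5 mm (x) by 24 mm (y), z 0 to 6 mm; round steel journal 30 mm across, z 6 to 30, its underside is the shoulder it seats on. The cell is the same after half a turn about z
- amber_window (a point): middle of the amber cell's window part, 44 mm above the tang tip, axes as the cell's: 22 mm square, z 30 to 58 mm above the tip; its two clear faces look along +y and -y, the sides towards +x and -x are black. Above it a black disc 30 mm across, 58 to 62 mm above the tip
- amber_grip (a point): grasp point in the amber cell's black grip bar, 84 mm above the tang tip, axes as the cell's: the bar is 10 mm thick (x, pinch it across this), 26 mm long (y, the way the clear faces look), and reaches from 62 to 94 mm above the tang tip
- grey_cell: bystander: the same cell with grey top pad and insert, standing in the other pocket 80 mm away; it must stay there
- rack: fixed wooden block 75 mm (x) by 165 mm (y), 34 mm high, origin at the centre of its underside; pockets 32 mm across at y = -40 and +40 mm. A cell hangs in its pocket by its shoulder: tang tip 8 mm above the table, journal sunk 20 mm below the block's top
- tester: fixed white bench tester 150 mm (x) by 240 mm (y), origin at the centre of its underside, z up; in its middle a dark steel collar between two barrels. White finned lamp housing on its -y side, grey sensor housing on its +y side, each beginning 49 mm from the middle and 125 mm high. Pressing the cell on it with over 15 N before the tang is in the slot, or 60 N of contact at any time, does damage
- beam (a point): middle of the light path, on the collar's axis 91 mm above the table, axes as the tester's. The light path runs along y. The lamp and sensor barrels lie along it, 20 mm thick, their ends 42 mm apart, tops 101 mm above the table
- collar_rim (a point): centre of the collar's mouth, 77 mm above the table. The mouth is a funnel 39 mm wide at the rim, narrowing within 7 mm to the bore of 32 mm, which goes down to the turning seat 24 mm below the rim. A cell whose tang has not found the slot stands on the seat 6 mm too high
- seat (a point): on the collar's axis, 47 mm above the table: where the tang tip lies when the cell is home; axes as the tester's. The steel seat (top face 6 mm higher) has one slot 6.2 mm wide with rounded lips and turns stiffly (0.2 N m). A cell turned clockwise up to its stop has its clear faces square to y. The slot was left 26 to 60 degrees counter-clockwise of y, angle unknown, to be felt for
- sunglasses: bystander: folded wooden-framed dark sunglasses standing on the table, about 130 by 30 mm, 48 mm high, origin underneath the middle
- watch: bystander: wooden watch head without strap lying face up, 44 mm across, 10 mm high, origin underneath the middle
- loupe: bystander: black watchmaker's loupe, 34 mm across, 28 mm high, origin underneath the middle

How it is judged (in metres and radians):
At the end, for the whole second after the job is handed in: the amber cell is released and at rest in the collar, fully home (tang tip within 2 mm of its seated height and 3 mm of the axis), upright within 3.4 degrees, its clear faces within 6.3 degrees of square to the light path; the grey cell is still down in its pocket (z of amber_cell in the frame of seat below 0.002 m and horizontal distance between amber_cell and seat below 0.003 m and angle between the y axis of amber_cell and the y axis of seat, either way round below 0.11 rad and angle between amber_cell's own z axis and vertical below 0.06 rad and linear speed of amber_cell below 0.01 m/s and height (world z) of grey_cell below 0.012 m); the robot touches nothing.
It fails at once if the cell is pressed on the tester with more than 15 N while its tang has not yet dropped into the slot (z of amber_cell in the frame of seat above 0.0045 m and contact force between amber_cell and tester above 15 N).
It fails at once if cell and tester are pressed or twisted together with more than 60 N (contact force between amber_cell and tester above 60 N).
It fails at once if the grey cell is moved more than 15 mm (distance of grey_cell from where it was at the start of the episode above 0.015 m).
It fails at once if the sunglasses, the watch or the loupe is moved more than 20 mm (distance of any of sunglasses, watch, loupe from where it was at the start of the episode above 0.02 m).
It also fails if it takes over 67 s, if anything falls off the work surface, if the arm or the gripper's body presses on something with over 40 N, if the wrist force passes 120 N, or if a joint passes its speed limit or range.

## Working session

There is one attempt and no reset: what is moved stays moved. The work goes in short steps, Python scripts to look and compute and a tool call to move; the robot and the scene stay as the last step left them, time stands still between calls to the robot, and variables do not carry over. Pictures are saved under pics/ and viewed, about 8 in all and at most 12, crops included, and the job is handed in when it is done.

Besides the shell and the picture viewer there is one more tool, called after "Emit:" as a command line: name --argument value ..., lists and objects as JSON in quotes. play_rows: Moves the arm, as the interface text tells. Its arguments: {"type":"object","properties":{"series":{"type":"string"},"newtons":{"type":"number"}},"required":["series"]}

```bash
mkdir -p pics; cat > h.py <<'E'
import numpy as np, cv2
from plant import arm
def snap(n,f=None):
    s=arm.snapshot(n); 
    if f: cv2.imwrite('pics/'+f,s['image'][:,:,::-1])
    return s
def cloud(s):
    h,w=s['range_z'].shape; fl=h/2/np.tan(np.radians(s['vertical_fov'])/2)
    u,v=np.meshgrid(np.arange(w),np.arange(h)); z=s['range_z']
    P=np.stack([(u-s['cx'])/fl*z,(v-s['cy'])/fl*z,z],-1)
    P=P@np.array(s['attitude']).T+np.array(s['origin']); P[z==0]=np.nan
    return P
E
python3 - <<'E'
from h import *
st=arm.get_state();print(st)
for n in('top','scene'):
    s=snap(n,n+'.png');np.savez(n+'.npz',**s)
    print(n,s['vertical_fov'],s['cx'],s['cy'],s['origin'],s['attitude'])
E
```

```text
{'time_s': 0.0, 'joints': array([ 6.49856530e+01,  6.67609240e+00,  8.26357685e+01,  4.43185400e-04,
        9.07566239e+01, -2.16450928e+00]), 'qvel': array([ 0.0017451 , -0.08774152, -0.05990835,  0.01136573, -0.03279908,
        0.0054718 ]), 'joint_efforts': array([ 4.61995387e-04, -7.31966829e+01, -6.32512879e+01, -6.57062074e-06,
        6.02158980e-03, -9.50526953e-06]), 'ee_pos': array([0.26202686, 0.62186231, 0.23053877]), 'tool_rot': array([[ 3.88316911e-01,  9.21525753e-01, -5.12429169e-04],
       [ 9.21525122e-01, -3.88317245e-01, -1.07989861e-03],
       [-1.19413946e-03, -5.28734600e-05, -9.99999286e-01]]), 'force': array([0.00309126, 1.13371581, 0.46275099]), 'ft_torque': array([ 0.05926923, -0.00147195, -0.02250107]), 'finger_gap': 0.0852851866659633}
top 55.30303790341103 319.5700039610384 238.09636469150578 [0.53599996 0.0961513  0.79345726] [[-0.02823714 -0.99441997  0.10164446]
 [-0.99837217  0.03309722  0.04644985]
 [-0.04955481 -0.10016739 -0.99373579]]
scene 53.086381548857254 317.17158107074994 237.1317830736366 [1.31612881 0.11025021 0.69617715] [[ 0.02152289  0.66163297 -0.74951889]
 [ 0.99973188 -0.00783933  0.02178779]
 [ 0.00853979 -0.74978687 -0.6616243 ]]
```

View pics/top.png

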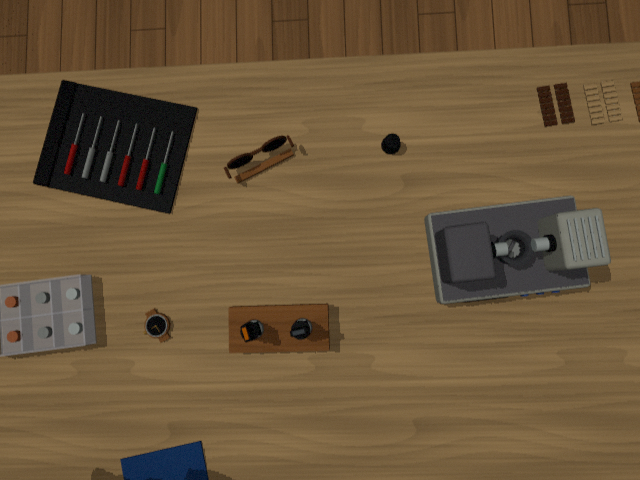

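View pics/scene.png

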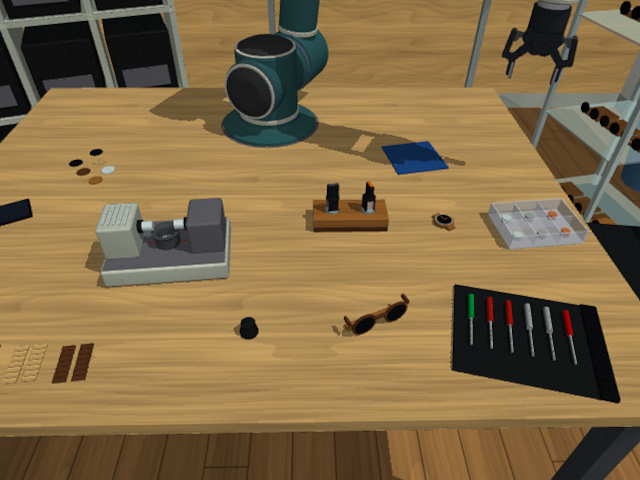

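The top view shows the amber cell at about (251,330), grey at (300,328), and the collar at about (515,250). The lamp is on the right and the sensor on the left.

```bash
python3 - <<'E'
from h import *
s=dict(np.load('top.npz'));P=cloud(s);im=s['image']
a=cv2.resize(im[295:360,220:340],None,fx=6,fy=6,interpolation=cv2.INTER_CUBIC)
b=cv2.resize(im[190:310,420:620],None,fx=3.6,fy=3.6,interpolation=cv2.INTER_CUBIC)[:, :720]
a=cv2.convertScaleAbs(a,alpha=1.5)
cv2.imwrite('pics/crop.png',cv2.resize(np.vstack([a,b[:,:720]]),None,fx=.7,fy=.7,interpolation=cv2.INTER_AREA)[:,:,::-1])
def rect(mask,name):
    p=P[mask];p=p[~np.isnan(p[:,0])]
    r=cv2.minAreaRect((p[:,:2]*1000).astype(np.float32));print(name,len(p),r,'z',np.median(p[:,2]))
U,V=np.meshgrid(np.arange(640),np.arange(480))
box=lambda u0,u1,v0,v1:(U>=u0)&(U<u1)&(V>=v0)&(V<v1)
Z=P[...,2]
rack=box(215,345,290,365)
rect(rack&(Z>.028)&(Z<.038),'rack')
rect(box(235,275,310,350)&(Z>.095),'amber bar');rect(box(280,320,310,350)&(Z>.095),'grey bar')
for i,(m) in enumerate([box(235,275,310,350),box(280,320,310,350)]):
    print(np.nanmax(Z[m]),np.nanmean(P[m&(Z>.095)],0))
T=box(415,620,185,315)
rect(T&(Z>.115)&(U<505),'sensor');rect(T&(Z>.115)&(U>530),'lamp')
rect(T&(Z>.02)&(Z<.06),'base')
h=Z[T];print(np.histogram(h[~np.isnan(h)],bins=np.arange(0,.14,.005)))
rect(box(480,560,220,280)&(Z>.07)&(Z<.082),'collar')
rect(box(480,560,220,280)&(Z>.09)&(Z<.105),'barrels')
s2=dict(np.load('scene.npz'));Q=cloud(s2)
U,V=np.meshgrid(np.arange(640),np.arange(480));P=Q;Z=Q[...,2]
m=box(350,385,175,215);print('scene amber',np.nanmax(Z[m]));rect(m&(Z>.095),'a')
rect(box(300,400,190,240)&(Z>.028)&(Z<.038),'rack')
rect(box(80,250,190,290)&(Z>.115)&(U>180),'sensor');rect(box(80,250,190,290)&(Z>.115)&(U<160),'lamp')
rect(box(140,190,205,255)&(Z>.07)&(Z<.082),'collar')
E
```

```text
rack 3914 ((466.49444580078125, 205.01510620117188), (75.18208312988281, 165.68585205078125), 0.14806948602199554) z 0.033280653392958603
amber bar 121 ((466.5670471191406, 244.68991088867188), (25.841175079345703, 10.658354759216309), 17.173206329345703) z 0.10159079531477755
grey bar 120 ((466.8288879394531, 164.66604614257812), (9.909723281860352, 26.01808738708496), 11.18253231048584) z 0.10108663872173373
0.10530621779601845 [0.46696381 0.24389972 0.10126346]
0.10437828151147377 [0.46712556 0.16441001 0.10113013]
sensor 2541 ((577.0233154296875, -89.77890014648438), (83.58162689208984, 66.36483001708984), 5.625710964202881) z 0.11990699922865888
lamp 2650 ((592.1073608398438, -252.14138793945312), (83.75397491455078, 66.03632354736328), 5.169859886169434) z 0.12030605168877034
base 7917 ((583.1559448242188, -171.1923828125), (153.0515594482422, 239.70968627929688), 5.1399006843566895) z 0.0449161417856353
(array([2895,   13,   45,   53,   47,   82,   77,  254, 3665, 3419,  226,
        147,  122,  134,  288,  453,  113,  119,  165,  397,  294,  134,
        218, 2495, 2677,   19
[... 509 characters left out ...]
4584
scene amber 0.10285029645367771
a 45 ((472.78607177734375, 246.66213989257812), (28.227975845336914, 9.518111228942871), 21.94430160522461) z 0.09943582843158438
rack 1354 ((472.2210998535156, 207.33761596679688), (165.055419921875, 78.9333724975586), 89.6805648803711) z 0.03183560701910254
sensor 889 ((582.6476440429688, -87.43571472167969), (87.26415252685547, 64.56851196289062), 5.339696407318115) z 0.11865782777737521
lamp 937 ((596.1093139648438, -250.28366088867188), (85.43990325927734, 66.99711608886719), 5.894745826721191) z 0.11894048364170007
collar 261 ((588.8123779296875, -167.99615478515625), (112.59288787841797, 56.810604095458984), 83.13911437988281) z 0.07433608811239967
```

View pics/crop.png

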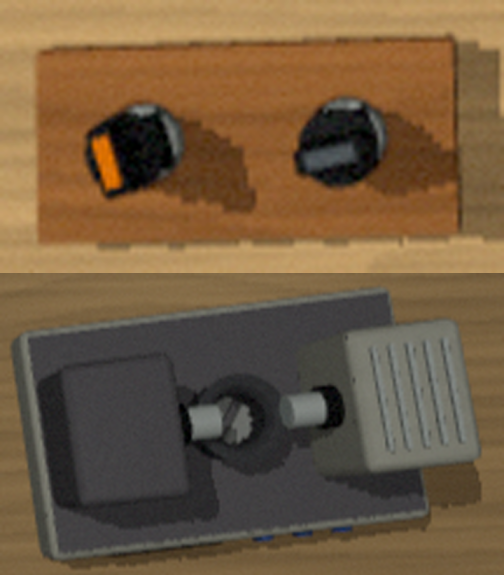

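Rack and tester agree between the cameras in relative position (118, -376 mm), with a constant offset of about 5 mm between the two views. The top camera fits the given heights and sizes best, so I'll use it. Amber cell: (466.5, 245), bar long axis about 18.5° from x. Tester: (584.5, -171), yaw 5.3°. Now moving above the amber cell.

Emit:
play_rows --series "0 0 5.2 2.25 -4.15 0 0;0 0 10.4 4.5 -8.3 0 0;0 0 15.6 6.75 -12.45 0 0.1;0 0 20.8 9 -16.6 0 0.2;0 0 26 11.25 -20.75 0 0.3;0 0 31.2 13.5 -24.9 0 0.45;0 0 36.4 15.75 -29.05 0 0.45;0 0 41.4 18 -33.2 0 0.45" --newtons 25

```text
time_s: 0.9
ee_pos: [0.4424, 0.288, 0.2305]
tool_rot: [[-0.322, 0.947, 0.0], [0.947, 0.322, -0.001], [-0.001, -0.0, -1.0]]
force: [0.1, -0.2, 0.0]
finger_gap: 0.047
```

Emit:
play_rows --series "0 0 0 0.6 -1.1 0 0.45;0 0 0 1.2 -2.2 0 0.45;0 0 0 1.8 -3.4 0 0.45;0 0 0 2.45 -4.5 0 0.45;0 0 0 2.45 -4.5 0 0.45;0 0 0 2.45 -4.5 0 0.45;0 0 0 2.45 -4.5 0 0.45;0 0 0 2.45 -4.5 0 0.45"

```text
time_s: 1.7
ee_pos: [0.4667, 0.2435, 0.2305]
tool_rot: [[-0.323, 0.947, 0.0], [0.947, 0.323, -0.001], [-0.001, -0.0, -1.0]]
force: [-0.4, 0.2, 0.2]
finger_gap: 0.0471
```

```bash
python3 - <<'E'
from h import *
st=arm.get_state();R=st['tool_rot'];print(st['time_s'],st['ee_pos'],np.degrees(np.arctan2(R[1,0],R[0,0])),st['finger_gap'],st['force'],R[:,2])
t=snap('top');s=snap('scene')
a=cv2.resize(t['image'][260:400,160:360],None,fx=3,fy=3);b=cv2.resize(s['image'][90:240,270:430],None,fx=2.8,fy=2.8)
cv2.imwrite('pics/hov.png',np.hstack([a[:420,:],b[:420,:]])[:,:,::-1][:, :1048][:, ::1]) if 0 else cv2.imwrite('pics/hov.png',b[:,:,::-1])
for s,n in((t,'top'),(s,'scene')):
    P=cloud(s);p=P[(np.abs(P[...,0]-.467)<.09)&(np.abs(P[...,1]-.245)<.09)&(P[...,2]>.2)&(P[...,2]<.27)]
    print(n,len(p),p.min(0),p.max(0),p.mean(0))
E
```

```text
1.7 [0.46672047 0.24350968 0.23049646] 108.81571863787399 0.04708022495680827 [-0.39096432  0.15710194  0.1787125 ] [ 2.41287311e-04 -9.82472411e-04 -9.99999488e-01]
top 1 [0.48309275 0.21686973 0.24721854] [0.48309275 0.21686973 0.24721854] [0.48309275 0.21686973 0.24721854]
scene 349 [0.44926381 0.20825369 0.23082243] [0.49067926 0.28296765 0.26983978] [0.47421738 0.24579491 0.25252763]
```

View pics/hov.png

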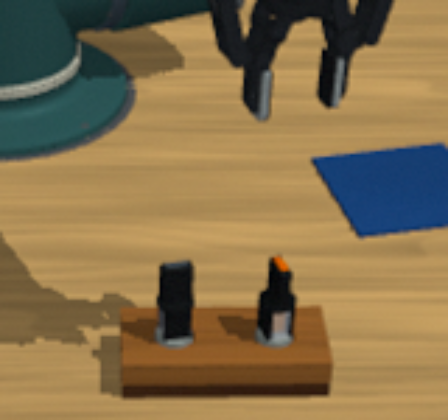

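The gripper is open above the amber cell. The scene camera shows it about 2 mm too far in y, so the top camera is the one to trust. Descending.

Emit:
play_rows --series "0 0 0 0 0.1 -3 0.45;0 0 0 0 0.1 -6 0.45;0 0 0 0 0.1 -9 0.45;0 0 0 0 0.1 -11 0.45;0 0 0 0 0.1 -12.5 0.45;0 0 0 0 0.1 -14 0.45;0 0 0 0 0.1 -15 0.45;0 0 0 0 0.1 -15.5 0.45"

```text
time_s: 2.6
ee_pos: [0.4667, 0.2444, 0.0748]
tool_rot: [[-0.322, 0.947, -0.0], [0.947, 0.322, -0.001], [-0.001, -0.001, -1.0]]
force: [-0.6, 0.1, 0.4]
finger_gap: 0.0472
```

Emit:
play_rows --series "0 0 0 0 0 0 0.6;0 0 0 0 0 0 0.7;0 0 0 0 0 0 0.8;0 0 0 0 0 0 0.85;0 0 0 0 0 0 0.9;0 0 0 0 0 0 1;0 0 0 0 0 0 1;0 0 0 0 0 0 1" --newtons 25

```text
time_s: 3.4
ee_pos: [0.4669, 0.2445, 0.0754]
tool_rot: [[-0.322, 0.947, 0.001], [0.947, 0.322, -0.001], [-0.001, 0.0, -1.0]]
force: [-1.4, -0.5, 5.7]
finger_gap: 0.0095
```

Emit:
play_rows --series "0 0 0 0 0 0 1;0 0 0 0 0 0 1;0 0 0 0 0 0 1;0 0 0 0 0 0.5 1;0 0 0 0 0 1 1;0 0 0 0 0 1.5 1;0 0 0 0 0 2 1;0 0 0 0 0 2 1" --newtons 40

```text
time_s: 4.2
ee_pos: [0.4672, 0.2447, 0.0963]
tool_rot: [[-0.322, 0.947, 0.002], [0.947, 0.322, -0.0], [-0.001, 0.001, -1.0]]
force: [0.7, 0.1, 0.4]
finger_gap: 0.0092
```

Gripped, with the gap at the bar's thickness. I'll lift it clear.

Emit:
play_rows --series "0 0 0 0 0 2 1;0 0 0 0 0 5 1;0 0 0 0 0 8 1;0 0 0 0 0 11 1;0 0 0 0 0 14 1;0 0 0 0 0 15 1;0 0 0 0 0 15 1;0 0 0 0 0 15 1"

```text
time_s: 5.0
ee_pos: [0.467, 0.2446, 0.2447]
tool_rot: [[-0.323, 0.947, 0.0], [0.947, 0.323, -0.001], [-0.001, -0.0, -1.0]]
force: [0.3, -1.1, -1.8]
finger_gap: 0.0092
```

```bash
python3 - <<'E'
from h import *
st=arm.get_state();R=st['tool_rot'];print(st['time_s'],st['ee_pos'],np.degrees(np.arctan2(R[1,0],R[0,0])),st['finger_gap'],st['force'],st['ft_torque'])
s=snap('scene')
b=cv2.resize(s['image'][70:240,290:430],None,fx=3.4,fy=3.4,interpolation=cv2.INTER_CUBIC)
cv2.imwrite('pics/lift.png',b[:,:,::-1])
P=cloud(s);p=P[(np.abs(P[...,0]-.467)<.05)&(np.abs(P[...,1]-.245)<.05)&(P[...,2]>.12)&(P[...,2]<.3)]
for lo in np.arange(.15,.25,.005):
    q=p[(p[:,2]>=lo)&(p[:,2]<lo+.005)]
    if len(q):print(round(lo,3),len(q),q[:,1].min().round(4),q[:,1].max().round(4),q[:,0].max().round(4))
E
```

```text
5.0 [0.46697556 0.24455242 0.24469334] 108.81549813680348 0.009187501540544495 [ 0.26322975 -1.09734405 -1.82783566] [-0.03557774 -0.01613385 -0.03464638]
0.175 6 0.2473 0.2517 0.4837
0.18 19 0.2321 0.2594 0.4864
0.185 34 0.233 0.259 0.4867
0.19 31 0.2327 0.2616 0.4858
0.195 31 0.2322 0.2607 0.4882
0.2 41 0.2323 0.2601 0.4877
0.205 37 0.232 0.2595 0.4862
0.21 36 0.2339 0.261 0.4864
0.215 31 0.2336 0.2604 0.4849
0.22 33 0.2333 0.2601 0.486
0.225 35 0.2333 0.2594 0.4863
0.23 23 0.232 0.259 0.4868
0.235 61 0.2317 0.2615 0.4868
0.24 19 0.2341 0.2537 0.4852
0.245 27 0.2358 0.2621 0.485
```

View pics/lift.png

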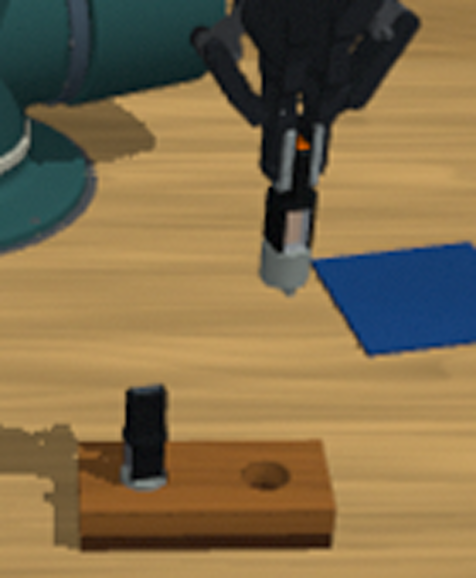

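The cell is held upright and its pocket is empty; grey is untouched. Moving over the collar at 65° counter-clockwise of y.

Emit:
play_rows --series "0 0 -4.8 1.2 -4.25 0 1;0 0 -9.6 2.4 -8.5 0 1;0 0 -14.4 3.6 -12.75 0 1;0 0 -19.2 4.8 -17 0 1;0 0 -24 6 -21.25 0 1;0 0 -28.8 7.2 -25.5 0 1;0 0 -33.6 8.4 -29.75 0 1;0 0 -38.5 9.6 -34 0 1"

```text
time_s: 5.85
ee_pos: [0.5627, -0.0974, 0.2426]
tool_rot: [[0.34, 0.94, -0.003], [0.94, -0.34, -0.0], [-0.001, -0.003, -1.0]]
force: [0.5, 0.3, -1.2]
finger_gap: 0.0095
```

Emit:
play_rows --series "0 0 0 0.5 -1.9 0 1;0 0 0 1 -3.8 0 1;0 0 0 1.6 -5.7 0 1;0 0 0 2.15 -7.55 0 1;0 0 0 2.15 -7.55 -1 1;0 0 0 2.15 -7.55 -2.5 1;0 0 0 2.15 -7.55 -3.5 1;0 0 0 2.15 -7.55 -3.5 1"

```text
time_s: 6.65
ee_pos: [0.5835, -0.172, 0.2053]
tool_rot: [[0.34, 0.941, -0.006], [0.941, -0.34, 0.001], [-0.001, -0.006, -1.0]]
force: [-0.5, -0.3, -1.1]
finger_gap: 0.0092
```

```bash
cat > st.py <<'E'
from h import *
st=arm.get_state();R=st['tool_rot'];a=np.degrees(np.arctan2(R[1,0],R[0,0]))
print(st['time_s'],(st['ee_pos']*1000).round(2),'jaw',a.round(2),st['finger_gap'].__round__(4),st['force'].round(2),st['ft_torque'].round(3),'tilt',R[:2,2].round(4))
E
python3 - <<'E'
import st
from h import *
s=snap('scene')
b=cv2.resize(s['image'][130:290,90:240],None,fx=3.6,fy=3.6,interpolation=cv2.INTER_CUBIC)
cv2.imwrite('pics/over.png',b[:,:,::-1])
E
```

```text
6.65 [ 583.47 -172.03  205.28] jaw 70.15 0.0092 [-0.49 -0.31 -1.12] [ 0.011 -0.056  0.023] tilt [-0.0058  0.0007]
```

View pics/over.png

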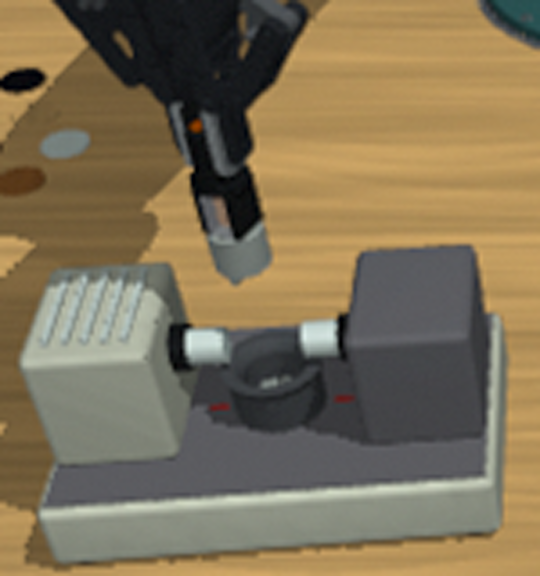

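```bash
python3 - <<'E'
from h import *
for n in('scene','top'):
    s=snap(n);P=cloud(s);u=P[...,:2]-[.5845,-.171]
    p=P[(np.abs(u[...,0])<.04)&(np.abs(u[...,1])<.04)&(P[...,2]>.13)&(P[...,2]<.24)]
    print(n,len(p))
    for lo in np.arange(.13,.24,.008):
        q=p[(p[:,2]>=lo)&(p[:,2]<lo+.008)]
        if len(q)>5:print(round(lo,3),len(q),'y',q[:,1].min().round(4),q[:,1].max().round(4),'mid',(q[:,1].min()/2+q[:,1].max()/2).round(4),'x',np.percentile(q[:,0],90).round(4))
    im=s['image']; hsv=cv2.cvtColor(im,cv2.COLOR_RGB2HSV)
    m=(P[...,2]>.15)&(hsv[...,1]>180)&(hsv[...,2]>120)&(np.abs(u[...,0])<.05)&(np.abs(u[...,1])<.05); print('pad',P[m].mean(0),m.sum())
E
```

```text
scene 854
0.138 24 y -0.1822 -0.1563 mid -0.1693 x 0.6008
0.146 57 y -0.1839 -0.1561 mid -0.17 x 0.6021
0.154 58 y -0.1832 -0.1557 mid -0.1695 x 0.6018
0.162 78 y -0.185 -0.1568 mid -0.1709 x 0.6023
0.17 63 y -0.1852 -0.157 mid -0.1711 x 0.5998
0.178 63 y -0.1846 -0.1577 mid -0.1711 x 0.5999
0.186 54 y -0.1854 -0.1565 mid -0.1709 x 0.6007
0.194 93 y -0.1864 -0.1557 mid -0.171 x 0.6016
0.202 41 y -0.1852 -0.1576 mid -0.1714 x 0.6006
0.21 74 y -0.1903 -0.1523 mid -0.1713 x 0.6002
0.218 81 y -0.1896 -0.1501 mid -0.1698 x 0.6
0.226 110 y -0.1897 -0.1509 mid -0.1703 x 0.6002
0.234 55 y -0.1893 -0.1519 mid -0.1706 x 0.5993
pad [ 0.59443227 -0.17363181  0.2325457 ] 4
top 564
0.146 44 y -0.1769 -0.1581 mid -0.1675 x 0.5932
0.154 52 y -0.1712 -0.1581 mid -0.1647 x 0.5926
0.162 105 y -0.1781 -0.1583 mid -0.1682 x 0.5933
0.17 62 y -0.1785 -0.1584 mid -0.1684 x 0.5923
0.178 43 y -0.1797 -0.1594 mid -0.1696 x 0.59
0.186 16 y -0.1665 -0.1598 mid -0.1631 x 0.5828
0.194 55 y -0.1775 -0.1581 mid -0.1678 x 0.5856
0.202 23 y -0.1766 -0.1594 mid -0.168 x 0.5802
0.21 39 y -0.1789 -0.1544 mid -0.1667 x 0.5809
0.218 49 y -0.1802 -0.1532 mid -0.1667 x 0.5813
0.226 51 y -0.1787 -0.1536 mid -0.1662 x 0.5797
0.234 25 y -0.1798 -0.1551 mid -0.1674 x 0.5788
pad [nan nan nan] 0<stdin>:10: RuntimeWarning: Mean of empty slice.
  ret = um.true_divide(
```

The cell is upright to about 1°. Relative to the collar in the same camera it needs about +1.5 mm in x and +1 mm in y, so I'll correct that and lower to just above the funnel.

Emit:
play_rows --series "0 -0.3 0 0.15 0.1 -1 1;0 -0.3 0 0.15 0.1 -2 1;0 -0.3 0 0.15 0.1 -3 1;0 -0.3 0 0.15 0.1 -4 1;0 -0.3 0 0.15 0.1 -5 1;0 -0.3 0 0.15 0.1 -5.5 1;0 -0.3 0 0.15 0.1 -5.5 1;0 -0.3 0 0.15 0.1 -5.5 1"

```text
time_s: 7.6
ee_pos: [0.5859, -0.1715, 0.1534]
tool_rot: [[0.34, 0.941, 0.003], [0.941, -0.34, -0.001], [0.0, 0.003, -1.0]]
force: [0.7, 0.3, -0.4]
finger_gap: 0.0094
```

Emit:
play_rows --series "0 0 0 0 0 -0.2 1;0 0 0 0 0 -0.4 1;0 0 0 0 0 -0.6 1;0 0 0 0 0 -0.8 1;0 0 0 0 0 -1 1;0 0 0 0 0 -1.2 1;0 0 0 0 0 -1.4 1;0 0 0 0 0 -1.4 1"

```text
time_s: 8.4
ee_pos: [0.5857, -0.1715, 0.1389]
tool_rot: [[0.34, 0.94, 0.002], [0.94, -0.34, -0.0], [0.0, 0.002, -1.0]]
force: [-0.3, 0.3, -1.1]
finger_gap: 0.0093
```

```bash
python3 st.py
```

```text
8.4 [ 585.73 -171.52  138.93] jaw 70.14 0.0093 [-0.31  0.31 -1.11] [ 0.008 -0.015  0.06 ] tilt [ 0.0024 -0.0004]
```

Emit:
play_rows --series "0 0 0 0 0 -0.06 1;0 0 0 0 0 -0.12 1;0 0 0 0 0 -0.18 1;0 0 0 0 0 -0.24 1;0 0 0 0 0 -0.3 1;0 0 0 0 0 -0.36 1;0 0 0 0 0 -0.4 1;0 0 0 0 0 -0.4 1"

```text
time_s: 9.2
ee_pos: [0.5857, -0.1715, 0.1349]
tool_rot: [[0.34, 0.94, 0.002], [0.94, -0.34, -0.0], [0.0, 0.002, -1.0]]
force: [0.2, -0.4, -0.8]
finger_gap: 0.0095
```

Emit:
play_rows --series "0 0 0 0 0 -0.06 1;0 0 0 0 0 -0.12 1;0 0 0 0 0 -0.18 1;0 0 0 0 0 -0.24 1;0 0 0 0 0 -0.3 1;0 0 0 0 0 -0.36 1;0 0 0 0 0 -0.4 1;0 0 0 0 0 -0.4 1"

```text
time_s: 10.0
ee_pos: [0.5857, -0.1715, 0.1308]
tool_rot: [[0.34, 0.94, 0.002], [0.94, -0.34, -0.0], [0.001, 0.002, -1.0]]
force: [0.4, 0.8, 0.2]
finger_gap: 0.0093
```

Emit:
play_rows --series "0 0 0 0 0 -0.06 1;0 0 0 0 0 -0.12 1;0 0 0 0 0 -0.18 1;0 0 0 0 0 -0.24 1;0 0 0 0 0 -0.3 1;0 0 0 0 0 -0.36 1;0 0 0 0 0 -0.4 1;0 0 0 0 0 -0.4 1"

```text
time_s: 10.8
ee_pos: [0.5856, -0.1715, 0.1267]
tool_rot: [[0.34, 0.94, 0.002], [0.94, -0.34, -0.0], [0.0, 0.002, -1.0]]
force: [-1.3, -0.0, -1.4]
finger_gap: 0.0092
```

```bash
python3 st.py
```

```text
10.8 [ 585.61 -171.46  126.69] jaw 70.14 0.0092 [-1.26 -0.   -1.43] [0.121 0.155 0.03 ] tilt [ 0.002  -0.0002]
```

In the bore, with a slight push towards -x, which I'll ease by 0.5 mm. Seat contact expected at about z = 120.

Emit:
play_rows --series "0 0 0 -0.05 0 -0.06 1;0 0 0 -0.05 0 -0.12 1;0 0 0 -0.05 0 -0.18 1;0 0 0 -0.05 0 -0.24 1;0 0 0 -0.05 0 -0.3 1;0 0 0 -0.05 0 -0.36 1;0 0 0 -0.05 0 -0.4 1;0 0 0 -0.05 0 -0.45 1"

```text
time_s: 11.6
ee_pos: [0.5851, -0.1714, 0.1221]
tool_rot: [[0.34, 0.941, 0.002], [0.941, -0.34, -0.0], [0.001, 0.002, -1.0]]
force: [-0.7, 0.0, -2.0]
finger_gap: 0.0093
```

Emit:
play_rows --series "0 0 0 0 0 -0.03 1;0 0 0 0 0 -0.06 1;0 0 0 0 0 -0.09 1;0 0 0 0 0 -0.12 1;0 0 0 0 0 -0.12 1;0 0 0 0 0 -0.12 1;0 0 0 0 0 -0.12 1;0 0 0 0 0 -0.12 1"

```text
time_s: 12.4
ee_pos: [0.5851, -0.1715, 0.121]
tool_rot: [[0.34, 0.94, 0.002], [0.941, -0.34, -0.0], [0.001, 0.002, -1.0]]
force: [-0.3, 1.1, -0.4]
finger_gap: 0.0091
```

```bash
python3 st.py
```

```text
12.4 [ 585.12 -171.45  120.97] jaw 70.14 0.0091 [-0.29  1.09 -0.42] [0.015 0.064 0.012] tilt [ 0.0021 -0.0002]
```

Emit:
play_rows --series "0 0 0 0 0 -0.02 1;0 0 0 0 0 -0.04 1;0 0 0 0 0 -0.06 1;0 0 0 0 0 -0.08 1;0 0 0 0 0 -0.08 1;0 0 0 0 0 -0.08 1;0 0 0 0 0 -0.08 1;0 0 0 0 0 -0.08 1"

```text
time_s: 13.2
ee_pos: [0.5852, -0.1715, 0.1202]
tool_rot: [[0.34, 0.941, 0.002], [0.941, -0.34, -0.0], [0.001, 0.002, -1.0]]
force: [-0.2, -0.2, -0.4]
finger_gap: 0.0093
```

```bash
python3 st.py
```

```text
13.2 [ 585.16 -171.45  120.19] jaw 70.14 0.0093 [-0.24 -0.24 -0.42] [-0.013  0.031 -0.004] tilt [ 0.0022 -0.0002]
```

Emit:
play_rows --series "0 0 0 0 0 -0.02 1;0 0 0 0 0 -0.04 1;0 0 0 0 0 -0.06 1;0 0 0 0 0 -0.06 1;0 0 0 0 0 -0.06 1;0 0 0 0 0 -0.06 1;0 0 0 0 0 -0.06 1;0 0 0 0 0 -0.06 1"

```text
time_s: 14.0
ee_pos: [0.5852, -0.1714, 0.1196]
tool_rot: [[0.34, 0.941, 0.002], [0.941, -0.34, -0.0], [0.001, 0.002, -1.0]]
force: [-0.4, -0.0, 0.7]
finger_gap: 0.0095
```

```bash
python3 st.py
```

```text
14.0 [ 585.19 -171.42  119.63] jaw 70.14 0.0095 [-0.36 -0.03  0.7 ] [0.02  0.021 0.013] tilt [ 0.0022 -0.0002]
```

Emit:
play_rows --series "0 0 0 0 0 -0.02 1;0 0 0 0 0 -0.04 1;0 0 0 0 0 -0.05 1;0 0 0 0 0 -0.05 1;0 0 0 0 0 -0.05 1;0 0 0 0 0 -0.05 1;0 0 0 0 0 -0.05 1;0 0 0 0 0 -0.05 1"

```text
time_s: 14.8
ee_pos: [0.5852, -0.1715, 0.1192]
tool_rot: [[0.34, 0.94, 0.002], [0.94, -0.34, -0.0], [0.001, 0.002, -1.0]]
force: [-0.1, 1.0, 4.2]
finger_gap: 0.0091
```

```bash
python3 st.py
```

```text
14.8 [ 585.21 -171.48  119.2 ] jaw 70.13 0.0091 [-0.07  1.05  4.19] [ 0.133 -0.059 -0.011] tilt [ 0.0023 -0.0003]
```

Seat contact at z = 119.2 with about 5 N, so the slot isn't found yet and home should be near 113.2. Now sweeping clockwise.

Emit:
play_rows --series "0 0 -0.8 0 0 0 1;0 0 -1.6 0 0 0 1;0 0 -2.4 0 0 0 1;0 0 -3.2 0 0 0 1;0 0 -4 0 0 0 1;0 0 -4.8 0 0 0 1;0 0 -5.6 0 0 0 1;0 0 -6 0 0 0 1"

```text
time_s: 15.6
ee_pos: [0.5852, -0.1714, 0.1191]
tool_rot: [[0.437, 0.899, 0.002], [0.899, -0.437, -0.001], [0.0, 0.002, -1.0]]
force: [0.1, -0.0, -0.9]
finger_gap: 0.0093
```

```bash
python3 st.py
```

```text
15.6 [ 585.18 -171.44  119.13] jaw 64.08 0.0093 [ 0.09 -0.02 -0.85] [ 0.059 -0.13  -0.011] tilt [ 0.0022 -0.0005]
```

The force fell away. That is either the slot or the new call starting from the measured pose, so I'll press 0.6 mm to find out.

Emit:
play_rows --series "0 0 0 0 0 -0.02 1;0 0 0 0 0 -0.04 1;0 0 0 0 0 -0.06 1;0 0 0 0 0 -0.06 1;0 0 0 0 0 -0.06 1;0 0 0 0 0 -0.06 1;0 0 0 0 0 -0.06 1;0 0 0 0 0 -0.06 1"

```text
time_s: 16.4
ee_pos: [0.5852, -0.1715, 0.1185]
tool_rot: [[0.437, 0.899, 0.002], [0.899, -0.437, -0.0], [0.001, 0.002, -1.0]]
force: [0.8, 1.3, 0.9]
finger_gap: 0.0094
```

```bash
python3 st.py
```

```text
16.4 [ 585.18 -171.47  118.52] jaw 64.08 0.0094 [0.76 1.32 0.86] [ 0.356 -0.177 -0.038] tilt [ 0.0022 -0.0005]
```

Emit:
play_rows --series "0 0 0 0 0 -0.02 1;0 0 0 0 0 -0.04 1;0 0 0 0 0 -0.05 1;0 0 0 0 0 -0.05 1;0 0 0 0 0 -0.05 1;0 0 0 0 0 -0.05 1;0 0 0 0 0 -0.05 1;0 0 0 0 0 -0.05 1"

```text
time_s: 17.2
ee_pos: [0.5852, -0.1714, 0.118]
tool_rot: [[0.437, 0.899, 0.002], [0.899, -0.437, -0.0], [0.001, 0.002, -1.0]]
force: [1.2, 2.9, 0.8]
finger_gap: 0.0092
```

```bash
python3 st.py
```

```text
17.2 [ 585.22 -171.4   118.04] jaw 64.09 0.0092 [1.17 2.85 0.76] [ 0.505 -0.31   0.013] tilt [ 0.0023 -0.0004]
```

The vertical force stays low while a 3 N side force builds along the tang's thin direction, so the tang seems to be riding one lip. I'll comply by 0.6 mm.

Emit:
play_rows --series "0 0 0 0.01 0.02 0 1;0 0 0 0.02 0.04 0 1;0 0 0 0.03 0.06 0 1;0 0 0 0.03 0.06 -0.02 1;0 0 0 0.03 0.06 -0.04 1;0 0 0 0.03 0.06 -0.05 1;0 0 0 0.03 0.06 -0.05 1;0 0 0 0.03 0.06 -0.05 1"

```text
time_s: 18.0
ee_pos: [0.5855, -0.1709, 0.1176]
tool_rot: [[0.437, 0.899, 0.002], [0.899, -0.437, -0.001], [0.0, 0.002, -1.0]]
force: [-0.9, -0.9, 2.1]
finger_gap: 0.0091
```

```bash
python3 st.py
```

```text
18.0 [ 585.49 -170.87  117.59] jaw 64.08 0.0091 [-0.93 -0.92  2.1 ] [-0.155  0.074 -0.067] tilt [ 0.0022 -0.0006]
```

Emit:
play_rows --series "0 0 0 -0.01 -0.02 0 1;0 0 0 -0.01 -0.02 -0.02 1;0 0 0 -0.01 -0.02 -0.04 1;0 0 0 -0.01 -0.02 -0.06 1;0 0 0 -0.01 -0.02 -0.06 1;0 0 0 -0.01 -0.02 -0.06 1;0 0 0 -0.01 -0.02 -0.06 1;0 0 0 -0.01 -0.02 -0.06 1"

```text
time_s: 18.8
ee_pos: [0.5854, -0.1711, 0.1169]
tool_rot: [[0.437, 0.899, 0.002], [0.899, -0.437, -0.001], [0.0, 0.002, -1.0]]
force: [0.8, -0.2, 0.6]
finger_gap: 0.0094
```

```bash
python3 st.py
```

```text
18.8 [ 585.38 -171.08  116.94] jaw 64.08 0.0094 [ 0.78 -0.15  0.61] [ 0.109 -0.126 -0.113] tilt [ 0.0022 -0.0005]
```

Descending freely with a small clockwise torque, so the slot is found at about 59°. Continuing down with a slight clockwise turn.

Emit:
play_rows --series "0 0 -0.5 0 0 -0.02 1;0 0 -1 0 0 -0.04 1;0 0 -1 0 0 -0.06 1;0 0 -1 0 0 -0.08 1;0 0 -1 0 0 -0.1 1;0 0 -1 0 0 -0.1 1;0 0 -1 0 0 -0.1 1;0 0 -1 0 0 -0.1 1"

```text
time_s: 19.6
ee_pos: [0.5854, -0.1711, 0.1159]
tool_rot: [[0.453, 0.892, 0.002], [0.892, -0.453, -0.001], [0.0, 0.002, -1.0]]
force: [0.7, 0.5, -0.5]
finger_gap: 0.0092
```

```bash
python3 st.py
```

```text
19.6 [ 585.35 -171.07  115.88] jaw 63.08 0.0092 [ 0.73  0.54 -0.48] [ 0.152 -0.06  -0.001] tilt [ 0.0021 -0.0005]
```

Emit:
play_rows --series "0 0 0 0 0.01 -0.03 1;0 0 0 0 0.01 -0.06 1;0 0 0 0 0.01 -0.09 1;0 0 0 0 0.01 -0.12 1;0 0 0 0 0.01 -0.15 1;0 0 0 0 0.01 -0.18 1;0 0 0 0 0.01 -0.2 1;0 0 0 0 0.01 -0.2 1"

```text
time_s: 20.4
ee_pos: [0.5854, -0.171, 0.1143]
tool_rot: [[0.453, 0.892, 0.002], [0.892, -0.453, -0.001], [0.0, 0.002, -1.0]]
force: [-0.8, 0.3, 5.3]
finger_gap: 0.0092
```

```bash
python3 st.py
```

```text
20.4 [ 585.44 -170.99  114.31] jaw 63.08 0.0092 [-0.77  0.33  5.35] [ 0.132  0.282 -0.062] tilt [ 0.0024 -0.0007]
```

Firm at 114.3, which matches home for the grip offset measured in the rack (8 mm tip at TCP 75.4 gives 67.4, and 47 + 67.4 = 114.4). A slightly firmer press should confirm it.

Emit:
play_rows --series "0 0 0 0 0 -0.03 1;0 0 -0.7 0 0 -0.06 1;0 0 -1.4 0 0 -0.1 1;0 0 -1.4 0 0 -0.1 1;0 0 -0.7 0 0 -0.1 1;0 0 0 0 0 -0.1 1;0 0 0 0 0 -0.1 1;0 0 0 0 0 -0.1 1"

```text
time_s: 21.2
ee_pos: [0.5857, -0.1711, 0.1143]
tool_rot: [[0.453, 0.892, 0.004], [0.892, -0.453, -0.001], [0.001, 0.004, -1.0]]
force: [-3.4, 1.1, 9.7]
finger_gap: 0.0096
```

```bash
python3 st.py
```

```text
21.2 [ 585.73 -171.1   114.32] jaw 63.07 0.0096 [-3.42  1.1   9.66] [ 0.223  0.534 -0.059] tilt [ 0.0035 -0.0011]
```

Solid at 114.3, so it is home. Relaxing the press and turning clockwise.

Emit:
play_rows --series "0 0 0 -0.03 0 0.03 1;0 0.1 -1.5 -0.03 0 0.03 1;0 0.1 -3 -0.03 0 0.03 1;0 0.1 -4.5 -0.03 0 0.03 1;0 0.1 -6 -0.03 0 0.03 1;0 0.1 -7.5 -0.03 0 0.03 1;0 0.1 -9 -0.03 0 0.03 1;0 0.1 -9 -0.03 0 0.03 1"

```text
time_s: 22.0
ee_pos: [0.5855, -0.171, 0.1145]
tool_rot: [[0.588, 0.809, 0.002], [0.809, -0.588, -0.001], [-0.0, 0.002, -1.0]]
force: [1.7, 0.0, -2.5]
finger_gap: 0.0091
```

```bash
python3 st.py
```

```text
22.0 [ 585.46 -170.97  114.47] jaw 54.0 0.0091 [ 1.74  0.04 -2.54] [ 0.43  -0.464  0.188] tilt [ 0.0016 -0.0012]
```

A z torque of 0.19 N m is the stiff seat turning with the cell. Continuing.

Emit:
play_rows --series "0 0 -1.5 0 0 -0.02 1;0 0 -3 0 0 -0.02 1;0 0 -4.5 0 0 -0.02 1;0 0 -6 0 0 -0.02 1;0 0 -7.5 0 0 -0.02 1;0 0 -9 0 0 -0.02 1;0 0 -10.5 0 0 -0.02 1;0 0 -12 0 0 -0.02 1"

```text
time_s: 22.8
ee_pos: [0.5856, -0.1709, 0.1144]
tool_rot: [[0.745, 0.668, 0.002], [0.668, -0.745, -0.001], [0.0, 0.002, -1.0]]
force: [1.9, 3.6, 2.6]
finger_gap: 0.0095
```

Emit:
play_rows --series "0 0 -1.5 0 0 0 1;0 0 -3 0 0 0 1;0 0 -4.5 0 0 0 1;0 0 -6 0 0 0 1;0 0 -7.5 0 0 0 1;0 0 -9 0 0 0 1;0 0 -10.5 0 0 0 1;0 0 -12 0 0 0 1"

```text
time_s: 23.6
ee_pos: [0.5856, -0.1709, 0.1144]
tool_rot: [[0.868, 0.496, 0.001], [0.496, -0.868, -0.002], [0.0, 0.002, -1.0]]
force: [4.4, 3.6, 2.9]
finger_gap: 0.0092
```

```bash
python3 st.py
```

```text
23.6 [ 585.61 -170.9   114.41] jaw 29.75 0.0092 [4.38 3.59 2.88] [ 0.775 -0.823  0.22 ] tilt [ 0.0014 -0.0017]
```

Emit:
play_rows --series "0 0 -1.5 0.03 0.03 0 1;0 0 -3 0.03 0.03 0 1;0 0 -4.5 0.03 0.03 0 1;0 0 -6 0.03 0.03 0 1;0 0 -7.5 0.03 0.03 0 1;0 0 -9 0.03 0.03 0 1;0 0 -10.5 0.03 0.03 0 1;0 0 -12 0.03 0.03 0 1"

```text
time_s: 24.4
ee_pos: [0.5859, -0.1706, 0.1144]
tool_rot: [[0.953, 0.303, 0.001], [0.303, -0.953, -0.002], [0.0, 0.002, -1.0]]
force: [2.4, 1.9, 1.6]
finger_gap: 0.0092
```

Emit:
play_rows --series "0 0 -1 0 0 0 1;0 0 -2 0 0 0 1;0 0 -3 0 0 0 1;0 0 -4 0 0 0 1;0 0 -5 0 0 0 1;0 0 -6 0 0 0 1;0 0 -7 0 0 0 1;0 0 -8 0 0 0 1"

```text
time_s: 25.2
ee_pos: [0.586, -0.1706, 0.1144]
tool_rot: [[0.986, 0.166, 0.001], [0.166, -0.986, -0.002], [0.001, 0.002, -1.0]]
force: [3.6, 2.7, 1.2]
finger_gap: 0.009
```

```bash
python3 st.py
```

```text
25.2 [ 585.99 -170.62  114.45] jaw 9.54 0.009 [3.57 2.65 1.24] [ 0.423 -0.785  0.166] tilt [ 0.0009 -0.0022]
```

Jaw at 9.5°, with the stop expected near 5.3°. Gentle steps now.

Emit:
play_rows --series "0 0 -0.5 0.02 0.02 0 1;0 0 -1 0.02 0.02 0 1;0 0 -1.5 0.02 0.02 0 1;0 0 -2 0.02 0.02 0 1;0 0 -2.5 0.02 0.02 0 1;0 0 -3 0.02 0.02 0 1;0 0 -3 0.02 0.02 0 1;0 0 -3 0.02 0.02 0 1"

```text
time_s: 26.0
ee_pos: [0.5862, -0.1704, 0.1144]
tool_rot: [[0.993, 0.114, 0.001], [0.114, -0.993, -0.002], [0.0, 0.002, -1.0]]
force: [1.7, 0.0, 0.6]
finger_gap: 0.0095
```

```bash
python3 st.py
```

```text
26.0 [ 586.15 -170.42  114.41] jaw 6.55 0.0095 [1.69 0.04 0.65] [ 0.053 -0.404  0.189] tilt [ 0.0007 -0.0022]
```

Emit:
play_rows --series "0 0 -0.3 0 0 0 1;0 0 -0.6 0 0 0 1;0 0 -0.9 0 0 0 1;0 0 -1.2 0 0 0 1;0 0 -1.5 0 0 0 1;0 0 -1.5 0 0 0 1;0 0 -1.5 0 0 0 1;0 0 -1.5 0 0 0 1"

```text
time_s: 26.8
ee_pos: [0.5862, -0.1704, 0.1144]
tool_rot: [[0.996, 0.088, 0.001], [0.088, -0.996, -0.002], [0.0, 0.002, -1.0]]
force: [1.6, 1.1, 0.6]
finger_gap: 0.0094
```

```bash
python3 st.py
```

```text
26.8 [ 586.17 -170.44  114.42] jaw 5.05 0.0094 [1.56 1.14 0.61] [ 0.122 -0.577  0.223] tilt [ 0.0007 -0.0023]
```

Emit:
play_rows --series "0 0 -0.3 0.01 0 0 1;0 0 -0.6 0.01 0 0 1;0 0 -0.9 0.01 0 0 1;0 0 -1.2 0.01 0 0 1;0 0 -1.5 0.01 0 0 1;0 0 -1.5 0.01 0 0 1;0 0 -1.5 0.01 0 0 1;0 0 -1.5 0.01 0 0 1"

```text
time_s: 27.6
ee_pos: [0.5863, -0.1704, 0.1144]
tool_rot: [[0.998, 0.062, 0.001], [0.062, -0.998, -0.002], [0.0, 0.002, -1.0]]
force: [1.5, -0.3, 0.9]
finger_gap: 0.0094
```

```bash
python3 st.py
```

```text
27.6 [ 586.27 -170.44  114.42] jaw 3.55 0.0094 [ 1.45 -0.3   0.88] [ 0.113 -0.284  0.182] tilt [ 0.0006 -0.0023]
```

Emit:
play_rows --series "0 0 -0.3 0 0 0 1;0 0 -0.6 0 0 0 1;0 0 -0.9 0 0 0 1;0 0 -1.2 0 0 0 1;0 0 -1.5 0 0 0 1;0 0 -1.5 0 0 0 1;0 0 -1.5 0 0 0 1;0 0 -1.5 0 0 0 1"

```text
time_s: 28.4
ee_pos: [0.5863, -0.1705, 0.1144]
tool_rot: [[0.999, 0.036, 0.001], [0.036, -0.999, -0.002], [0.0, 0.002, -1.0]]
force: [1.4, 0.7, 1.4]
finger_gap: 0.0092
```

```bash
python3 st.py
```

```text
28.4 [ 586.25 -170.45  114.42] jaw 2.06 0.0092 [1.45 0.69 1.45] [ 0.064 -0.55   0.323] tilt [ 0.0005 -0.0023]
```

The torque rose to 0.32 N m, which is probably the stop. One small step more to confirm.

Emit:
play_rows --series "0 0 -0.3 0 0 0 1;0 0 -0.6 0 0 0 1;0 0 -0.9 0 0 0 1;0 0 -1 0 0 0 1;0 0 -1 0 0 0 1;0 0 -1 0 0 0 1;0 0 -1 0 0 0 1;0 0 -1 0 0 0 1"

```text
time_s: 29.2
ee_pos: [0.5863, -0.1704, 0.1144]
tool_rot: [[1.0, 0.018, 0.0], [0.018, -1.0, -0.002], [0.0, 0.002, -1.0]]
force: [2.2, 1.1, 1.1]
finger_gap: 0.0097
```

```bash
python3 - <<'E'
import st
from h import *
s=snap('top')
b=cv2.resize(s['image'][200:300,430:610],None,fx=4,fy=4,interpolation=cv2.INTER_CUBIC)
t=snap('scene');c=cv2.resize(t['image'][140:280,90:240],None,fx=2.8,fy=2.8,interpolation=cv2.INTER_CUBIC)
cv2.imwrite('pics/home.png',c[:,:,::-1])
E
```

```text
29.2 [ 586.26 -170.43  114.43] jaw 1.06 0.0097 [2.2  1.14 1.11] [ 0.089 -0.51   0.389] tilt [ 0.0005 -0.0023]
```

View pics/home.png

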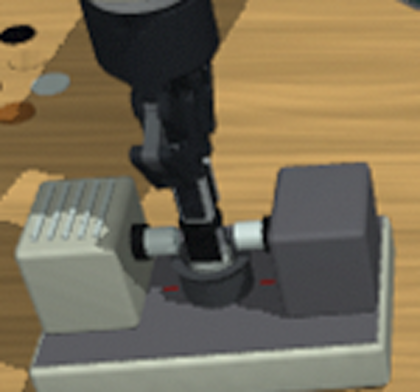

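It is at the stop: 0.39 N m and rising, with the window level with the barrels. Unwinding slightly to relieve the wind-up, then releasing and rising.

Emit:
play_rows --series "0 0 0.6 0.02 0.01 0 1;0 0 1.2 0.02 0.01 0 1;0 0 1.2 0.02 0.01 0 1;0 0 1.2 0.02 0.01 0 0.9;0 0 1.2 0.02 0.01 0 0.75;0 0 1.2 0.02 0.01 0 0.6;0 0 1.2 0.02 0.01 0 0.5;0 0 1.2 0.02 0.01 0 0.45" --newtons 20

```text
time_s: 30.1
ee_pos: [0.5864, -0.1703, 0.1143]
tool_rot: [[0.999, 0.039, 0.0], [0.039, -0.999, -0.002], [0.0, 0.002, -1.0]]
force: [-0.4, 0.6, -0.2]
finger_gap: 0.047
```

Emit:
play_rows --series "0 0 0 0 0 0 0.45;0 0 0 0 0 0 0.45;0 0 0 0 0 1 0.45;0 0 0 0 0 2.5 0.45;0 0 0 0 0 5 0.45;0 0 0 0 0 8 0.45;0 0 0 0 0 11 0.45;0 0 0 0 0 14 0.45"

```text
time_s: 30.9
ee_pos: [0.5863, -0.1703, 0.2573]
tool_rot: [[0.999, 0.039, 0.002], [0.039, -0.999, -0.003], [0.002, 0.003, -1.0]]
force: [0.0, 0.8, 0.5]
finger_gap: 0.0467
```

Emit:
play_rows --series "0 0 0 -1 4 2 0.45;0 0 0 -2 8 4 0.45;0 0 0 -3 12 5 0.45;0 0 0 -4 16 5 0.45;0 0 0 -5 20 5 0.45;0 0 0 -6 24 5 0.45;0 0 0 -6 25 5 0.45;0 0 0 -6 25 5 0.45"

```text
time_s: 31.7
ee_pos: [0.5261, 0.0809, 0.3087]
tool_rot: [[0.999, 0.042, 0.003], [0.042, -0.999, -0.003], [0.003, 0.003, -1.0]]
force: [-0.8, -0.1, -0.7]
finger_gap: 0.0468
```

```bash
python3 - <<'E'
import st
from h import *
t=snap('top');c=snap('scene')
U,V=np.meshgrid(np.arange(640),np.arange(480))
P=cloud(t);d=np.hypot(P[...,0]-.5845,P[...,1]+.171)
m=(d<.022)&(P[...,2]>.128);p=P[m]
print(len(p),cv2.minAreaRect((p[:,:2]*1000).astype(np.float32)),np.median(p[:,2]),p[:,2].max())
m=(np.abs(P[...,0]-.4665)<.03)&(np.abs(P[...,1]-.165)<.03)&(P[...,2]>.095)
print('grey',P[m].mean(0))
a=cv2.resize(t['image'][205:300,430:610],None,fx=4,fy=4,interpolation=cv2.INTER_CUBIC)
cc=cv2.resize(c['image'][190:290,90:240],(576,384),interpolation=cv2.INTER_CUBIC)
a=cv2.resize(a,(576,304)); o=np.vstack([a,cc[:290]])
cv2.imwrite('pics/final.png',cv2.convertScaleAbs(o,alpha=1.4)[:,:,::-1])
E
```

```text
31.7 [526.08  80.89 308.7 ] jaw 2.39 0.0468 [-0.81 -0.07 -0.66] [-0.024 -0.017  0.061] tilt [ 0.0033 -0.0025]
  return _methods._mean(a, axis=axis, dtype=dtype,
  ret = ret.dtype.type(ret / rcount)
Traceback (most recent call last):
ValueError: zero-size array to reduction operation maximum which has no identity
```

The arm blocks the top view, so I'll move it further aside.

Emit:
play_rows --series "0 0 0 -2 4 0 0.45;0 0 0 -4 8 0 0.45;0 0 0 -6 12 0 0.45;0 0 0 -8 16 0 0.45;0 0 0 -10 20 0 0.45;0 0 0 -12 24 0 0.45;0 0 0 -14 28 0 0.45;0 0 0 -16 32 0 0.45"

```text
time_s: 32.6
ee_pos: [0.3665, 0.3996, 0.3084]
tool_rot: [[0.999, 0.038, 0.003], [0.038, -0.999, -0.003], [0.003, 0.003, -1.0]]
force: [0.3, -0.5, 0.3]
finger_gap: 0.0472
```

Emit:
play_rows --series "0 0 0 -2 4 0 0.45;0 0 0 -4 8 0 0.45;0 0 0 -6 12 0 0.45;0 0 0 -8 16 0 0.45;0 0 0 -10 20 0 0.45;0 0 0 -10 20 0 0.45;0 0 0 -10 20 0 0.45;0 0 0 -10 20 0 0.45"

```text
time_s: 33.4
ee_pos: [0.2679, 0.5987, 0.3085]
tool_rot: [[0.999, 0.036, 0.003], [0.036, -0.999, -0.003], [0.003, 0.003, -1.0]]
force: [-0.0, -0.0, 0.5]
finger_gap: 0.0469
```

```bash
python3 - <<'E'
import st
from h import *
t=snap('top');c=snap('scene')
a=cv2.resize(t['image'][205:300,430:610],(576,304),interpolation=cv2.INTER_CUBIC)
cc=cv2.resize(c['image'][190:290,90:240],(576,384),interpolation=cv2.INTER_CUBIC)
cv2.imwrite('pics/final.png',cv2.convertScaleAbs(np.vstack([a,cc[:290]]),alpha=1.4)[:,:,::-1])
for s in(t,c):
    P=cloud(s)
    for n,x,y,z in(('amber',.5845,-.171,.128),('grey',.4665,.165,.095)):
        m=(np.hypot(P[...,0]-x,P[...,1]-y)<.025)&(P[...,2]>z);p=P[m]
        if len(p)>3:print(n,len(p),cv2.minAreaRect((p[:,:2]*1000).astype(np.float32)),np.median(p[:,2]),p[:,2].max())
E
```

```text
33.4 [267.93 598.7  308.54] jaw 2.06 0.0469 [-0.   -0.02  0.52] [-0.03   0.014 -0.006] tilt [ 0.0032 -0.0031]
amber 156 ((584.8074340820312, -172.13868713378906), (10.072872161865234, 26.199003219604492), 5.248510837554932) 0.1400056081594091 0.14352345584038062
grey 119 ((466.81787109375, 164.58082580566406), (9.950716972351074, 25.859163284301758), 12.211544036865234) 0.10157513468548762 0.10443345432197171
amber 106 ((590.4865112304688, -169.81752014160156), (12.362540245056152, 26.11407470703125), 11.68985366821289) 0.13631906977041525 0.14280557469913446
grey 51 ((474.128173828125, 167.3238525390625), (10.316900253295898, 25.78197479248047), 3.2685108184814453) 0.09951399956612494 0.1043149170466201
```

View pics/final.png

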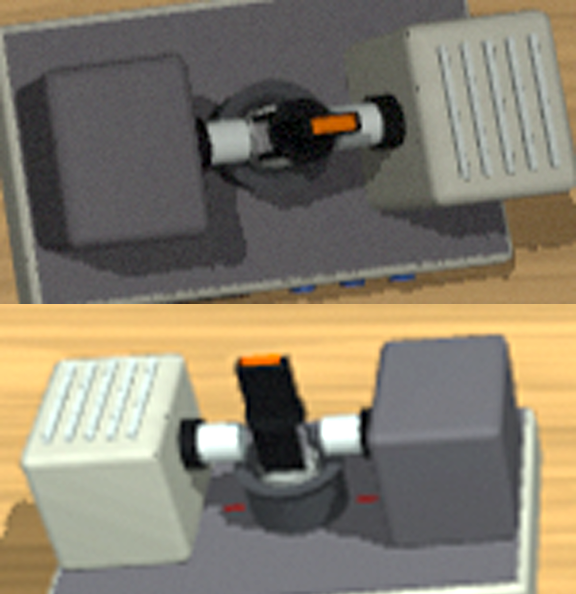

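The final view shows the amber bar in line with the barrels, the cell down in the collar, and the arm clear. The bar's yaw is 5.25° against the tester's 5.3°. Its top reads 140 mm against 141 mm for home (the camera reads about 0.7 mm low). Grey is unmoved. Handing in.

```bash
python3 -c "
from plant import arm
print(arm.close_job())"
```

```text
the job is handed in; nothing more can be done
None
```

The amber cell is fully home in the collar, turned clockwise to the stop and released. I handed the job in at about 33.5 s; no verdict is reported.

**What I did:**
- I lifted the amber cell from its rack pocket and lowered it into the collar at 65° counter-clockwise of the light path.
- Turning it clockwise under about 5 N, I felt the tang start into the slot at roughly 59°.
- I followed it down with small side corrections and pressed it home at about 11 N.
- I then turned it clockwise. The seat resisted with about 0.2 N m until the torque rose to 0.39 N m at the stop.

**Last checks from the top camera:**

| Check | Measured | Expected |
|---|---|---|
| Bar yaw | 5.25° | 5.3° (tester yaw) |
| Top of cell | 140 mm | 141 mm when home (this camera reads about 0.7 mm low) |
| Bar centre | within about 1.2 mm of the collar axis | within 3 mm (rule is for the tang tip) |
| Grey cell | moved under 0.2 mm | under 15 mm |

The arm is well clear of everything, with no contact force.

**What disagreed:**
- The scene camera sits about 5 to 6 mm off the top camera, and its coarser fit gave the bar a yaw of 11.7°. I trusted the top camera because it matched the given sizes and heights.
- At the stop the gripper had turned to about 1°, so the arm or the grip gave about 4° against the cell.
- I did not re-measure the sunglasses, watch or loupe, but the arm stayed well away from them.

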